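# Shut and lock the computer's service hatch

## Task

Shut the open service hatch on top of the desktop computer, then push its sprung quarter-turn stud in until you feel it bottom and turn it clockwise about a quarter turn until it locks, so that it stays down when you let go. Push with feeling: 15 to 20 N is plenty, and more than 25 N can crush the rubber pad at the bottom; if it will not turn easily it is not in far enough, so do not force it. Leave the other things on the desk and on the computer where they are.

Things in the scene. Friction and masses are not known exactly. Their poses are not given: they have to be found in the camera images.
- hinge (a point): fixed point on the top face of the computer's case, midway along the hatch's hinge line. Case: grey metal box 240 (x) x 300 (y) x 90 mm high, lying flat, fixed; from this point it spans x -185 to +55, y -150 to +150 mm, its top level with the point. Axes: z up, y along the hinge line, -x from the hinge to the hatch's free edge (towards the robot).
- hatch (a joint): hatch angle, rad: 0 shut (flat on the case top), grows as its free edge rises about the hinge. Dark steel plate 150 mm long (hinge to free edge) x 170 mm wide x 5 mm thick, hinged at its underside. The stiff hinge stays where left; 2 to 5 N near the free edge moves it. Starts partly open.
- hatch_push (a point): free spot on the hatch's upper face where it can be pushed shut: 120 mm from the hinge line, 55 mm to the +y side of the middle; z is the hatch's outward normal, -x runs along the hatch to its free edge.
- wing (a point): centre of the stud's wing grip, on the hatch 115 mm from the hinge line, midway across. Wing: upright black bar 36 mm long (point x) x 10 thick (y) x 22 high (z, outward), lying along the case's x when unlocked. It stands on a round collar 43 mm across whose top, 11 mm below this point, is 21 mm above the hatch's face while the stud is out. Both sink as it is pushed.
- stud_push (a joint): depth of the stud pushed into the hatch, m; 0 out. Spring: 4 N plus 0.4 N per mm. With the hatch shut it turns only within about 1.5 mm of the firm floor of a hidden keeper. That floor differs from case to case, 6 to 16 mm deep: feel for a sudden rise above the spring's force. Locked and let go, it springs back about 3.5 mm from the floor and stays sunk.
- pad (a joint): squash, m, of the thin rubber pad on the hidden keeper's floor, met by the stud's pin (through the shut hatch it cannot be seen). It yields from 5 N, then 15 N per mm, on top of the stud's own spring; more than 0.9 mm (25 to 29 N of push in all) crushes it. Stop pushing at a total of 15 to 20 N.
- keeper_ring (a joint): twist, rad, of the hidden keeper's steel ring about the stud's axis, 0 at rest. It moves only if the stud is wrenched clockwise while not pushed in far enough: 0.1 rad per N m. Past 0.12 rad (1.2 N m) the keeper is bent. Turning a properly pushed stud takes below 0.3 N m until its end stop.
- stud_turn (a joint): turn of the stud, rad, clockwise seen from above; 0 unlocked, at about 1.3 its pin can rise into the locking notch, 1.5 end stop. Below a shut hatch it is blocked unless pushed in. Friction about 0.03 N m, somewhat more when pressed on the floor. Let go part-way it stays part-way, not locked.
- paperweight: domed brass paperweight, 48 mm across, 24 mm high, standing on the case top on its -y margin, beside the hatch; origin at centre of its underside
- screwdriver: screwdriver 170 mm long lying on the desk just beside the case's +y side; origin on its underside
- mug: white mug, 80 mm across, 90 mm high; origin at centre of its underside
- book: closed dark red book 156 x 216 x 30 mm lying flat; origin at centre of its underside
- stapler: stapler 130 x 32 x 46 mm; origin at centre of its underside
- bowl: copper bowl 100 mm across, 40 mm high; origin at centre of its underside
- spectacle_case: brown spectacle case 60 x 155 x 38 mm; origin at centre of its underside

How it is judged:
On the way, in this order (a step that is already met when the one before it is completed fails the run):
1. the hatch is shut with the stud still unlocked (value of joint hatch below 0.03 rad and value of joint stud_turn below 0.4 rad), for 0.2 s.
2. the stud is turned to its locking notch under the shut hatch (value of joint hatch below 0.03 rad and value of joint stud_turn above 1.28 rad and value of joint stud_push above 0.0015 m), for 0.2 s.
At the end, for the whole second after the job is handed in: The hatch lies shut (within 0.03 rad), the stud is turned clockwise by more than 1.28 rad and stays sunk by more than 1.5 mm, caught in its notch, with the gripper clear of it; every bystander is within 30 mm of where it stood (all of step 2 and contact force between case and the fingers below 0.1 N and distance of each of paperweight, screwdriver, mug, book, stapler, bowl, spectacle_case from where it was at the start of the episode below 0.03 m); the robot touches nothing.
It fails at once if the stud is wrenched so hard while blocked (about 1.2 N m) that the keeper is bent by more than 0.12 rad (value of joint keeper_ring above 0.12 rad).
It fails at once if the stud is rammed down so hard (25 to 29 N) that the rubber pad below it is squashed by more than 0.9 mm (value of joint pad above 0.0009 m).
It fails at once if a bystander is moved more than 30 mm (distance of any of paperweight, screwdriver, mug, book, stapler, bowl, spectacle_case from where it was at the start of the episode above 0.03 m).
It also fails if it takes over 62 s, if anything falls off the work surface, if the arm or the gripper's body presses on something with over 40 N, if the wrist force passes 120 N, or if a joint passes its speed limit or range.

## Robot

A 6-joint arm with a two-finger parallel gripper is mounted at the origin on the work surface. World frame = base frame: x ahead of the robot, y to its left, z up, the work surface at z = 0. Lengths are in m, angles in rad, forces in N, time in s.
With the tool pointing down it reaches from about 0.25 to 0.775 m from the base axis. Payload 4 kg.
Tool frame: the origin (TCP) lies midway between the tips of the shut fingers; the grasp point (between the pads) lies 19 mm behind it; z points along the fingers, y is the direction in which the jaws open and shut (so a half turn about z gives the same grasp; the last joint's range is limited). The gripper opens to 94 mm and grips with 3 to 60 N. Pads are 16 mm wide; open, the fingers measure 119 mm over their backs; the gripper's body (75 mm by 177 mm) begins 78 mm behind the grasp point.
Start: joints at [-1.356, 0.087, 1.371, -0, 1.684, -0.103], TCP at [0.172, -0.522, 0.206] pointing down, gripper open.
Joint ranges: [-3.1, 3.1], [-0.76, 2.03], [0.27, 2.55], [-1.08, 4.22], [0.17, 2.65], [-2.57, 2.57]. Speed limits (rad/s): [2.79, 2.79, 3.14, 3.14, 3.14, 3.14].

## Interface

Orientations are given as [roll, pitch, yaw] about the fixed x, y, z axes, in that order (R = Rz(yaw) Ry(pitch) Rx(roll)).
In Python, from bench import robot, cams gives the robot as it stands.
- The arm moves only by the tool step_arm, never from a script. Its argument "plan" is a list that holds one entry, the list of rows, each a list of 5 numbers: the shift along the world's x, y, z in mm, then the turn about the world's z in rad, then the opening in per cent of the stroke, from 0 (shut) to 100 (fully open). In form: [[[tx, ty, tz, turn, fingers], ...]]. A call has 1 to 8 rows; each row is the pose to reach, as a shift and turn from the pose commanded when the call began; what a row does not reach only later rows make up. A row lasts 1/12 s, in which the tool goes at most 41.7 mm and 7.16 degrees, less where a joint would pass 70% of its speed; a pose out of reach is approached as far as the arm can. A call with a gripper value outside its range is refused whole. The fingers move at their own pace and stop on an object; the grip force is fixed at half the most. Time passes only in rows, so rows that repeat a pose let the fingers close. It gives the time, the measured TCP pose, the force and the opening at its end, in the units of the state.
- robot.get_obs(): the state, without advancing time (a new reading comes with each control period).
- cams.snapshot(name): name is "scene" or "top" or "wrist"; returns a dict with "frame" (480x640x3 uint8, red, green, blue), "camera_matrix" (3x3 intrinsics, pixels), "origin" and "attitude" of the camera in the world; the wrist camera has in their place "T_tool_cam" (4x4, takes a point from camera to tool coordinates, whose origin is the TCP and whose axes are the flange's). Camera axes: x right, y down, z forward; pixel columns grow to the right and rows downward; lengths in m; the calibration is good to about 2 mm. A picture is of the moment at which its call begins: read the wrist's pose just before it. There is no depth.
- robot.close_job(): hands the job in, once; it reports no verdict.
The state is a dict: "time": time; "joint_positions": joint angles; "qvel": joint speeds; "joint_torque": joint torques, N m; "tool_pos": TCP position; "ee_rot": TCP orientation; "wrist_force": force on the tool from outside, world axes, zero at the start; "wrist_torque": the same for the moment, N m; "width": finger opening in m.
Only numpy, scipy, OpenCV 4.12 (cv2) and the standard library are available. Lean on these libraries where they do the work, as an engineer would, in place of code of your own. Each camera call takes 0.05 s, during which the arm holds its last target. There are 200 camera calls.

## Working session

There is one attempt and no reset: what is moved stays moved. The work goes in short steps, Python scripts to look and compute and a tool call to move; the robot and the scene stay as the last step left them, time stands still between calls to the robot, and variables do not carry over. Pictures are saved under pics/ and viewed, about 8 in all and at most 12, crops included, and the job is handed in when it is done.

Besides the shell and the picture viewer there is one more tool, called after "Emit:" as name(argument=value, ...) on one line, values as JSON. step_arm: Moves the arm, as the interface text tells. Its arguments: {"type":"object","properties":{"plan":{"type":"array"}},"required":["plan"]}

```bash
mkdir -p pics; cat > h.py <<'E'
import numpy as np, cv2
from scipy.spatial.transform import Rotation as R
from bench import robot, cams
def cam(name):
    o=robot.get_obs(); s=cams.snapshot(name); K=np.array(s["camera_matrix"])
    if name=="wrist":
        T=np.array(s["T_tool_cam"]); Rt=R.from_euler('xyz',o["ee_rot"]).as_matrix()
        Rc=Rt@T[:3,:3]; c=Rt@T[:3,3]+o["tool_pos"]
    else:
        c=np.array(s["origin"]); A=np.array(s["attitude"]); Rc=A if A.shape==(3,3) else R.from_euler('xyz',A).as_matrix()
    return s["frame"],K,c,Rc
def save(f,n): cv2.imwrite(n,cv2.cvtColor(f,cv2.COLOR_RGB2BGR))
def onz(K,c,Rc,uv,z):
    d=Rc@np.linalg.solve(K,[uv[0],uv[1],1]); return c+d*(z-c[2])/d[2]
def proj(K,c,Rc,p):
    q=K@(Rc.T@(np.array(p)-c)); return q[:2]/q[2]
E
python3 - <<'E'
from h import *
print(robot.get_obs())
for n in ["scene","top"]:
    f,K,c,Rc=cam(n); save(f,f"pics/{n}0.png"); print(n,K.tolist(),c,Rc.tolist(), cams.snapshot(n)["attitude"])
E
```

```text
{'time': 0.0, 'joint_positions': array([-1.35610598e+00,  8.79861283e-02,  1.37222037e+00, -1.39262183e-05,
        1.68359776e+00, -1.03098271e-01]), 'qvel': array([-1.25446258e-03, -1.45284877e-03, -2.08939905e-03, -9.09691680e-04,
       -6.24978765e-05, -1.63697850e-03]), 'joint_torque': array([-2.38946843e-03, -3.40181994e+01, -3.02430797e+01,  7.15910783e-02,
        3.29022040e-02, -1.56548085e-04]), 'tool_pos': array([ 0.17173339, -0.52193533,  0.20430436]), 'ee_rot': array([-3.13939136e+00, -2.13841399e-04,  3.17786826e-01]), 'wrist_force': array([0.86396774, 0.56598327, 0.44076022]), 'wrist_torque': array([-0.04814475, -0.01186155,  0.01365736]), 'width': 0.09417019361065927}
scene [[547.7613491052208, 0.0, 319.1256183685572], [0.0, 547.7613491052208, 238.12016018701055], [0.0, 0.0, 1.0]] [1.45862917 0.48123128 0.96043022] [[-0.44061316608547074, 0.5687453312143684, -0.6945421413377272], [0.8976500431411476, 0.2712207530146086, -0.34736681358886934], [-0.009189010873484227, -0.7765101746635691, -0.6300377057947565]] [-2.25243235  0.00918914  2.02709865]
top [[511.16164515566805, 0.0, 315.3865507194826], [0.0, 511.16164515566805, 242.80516755076752], [0.0, 0.0, 1.0]] [0.44176517 0.00959918 1.24616484] [[0.0012818422151065082, -0.9973490227610916, 0.07275495638120069], [-0.9999474051661054, -0.0005380490063542484, 0.010241943411235153], [-0.010175646520381533, -0.0727642584017841, -0.997297257048835]] [-3.06876025  0.01017582 -1.56951442]
```

View pics/scene0.png

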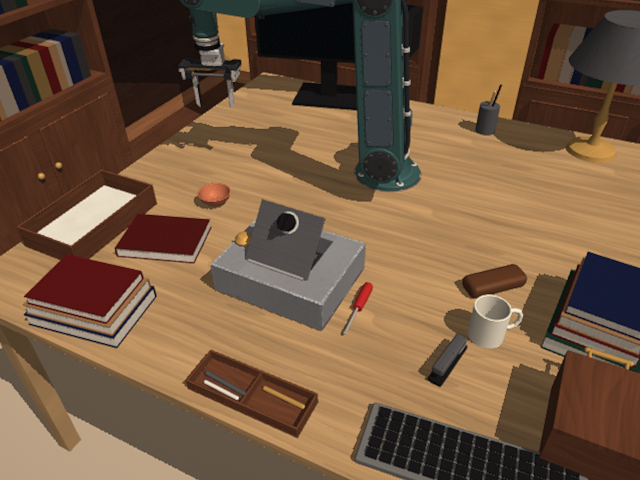

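View pics/top0.png

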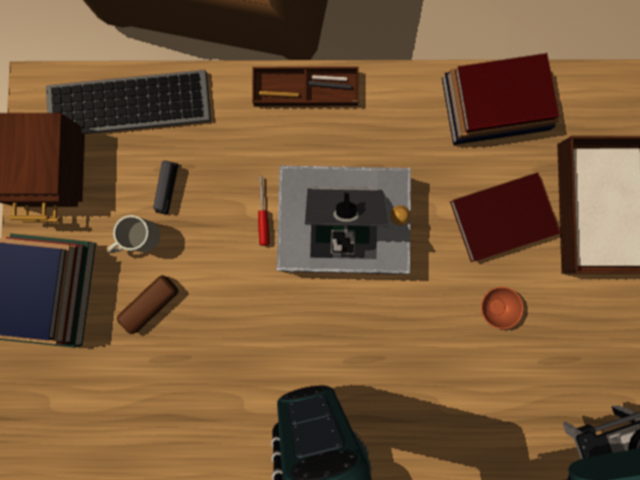

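The scene view shows the hatch about 60–70° open, with its free edge at the top. The top view shows the case at about cols 280–410, rows 168–272, the open hatch at cols 305–387, rows 188–226, the paperweight at (400,214) and the screwdriver at (263,215).

```bash
python3 - <<'E'
from h import *
f,K,c,Rc=cam("top")
hsv=cv2.cvtColor(f,cv2.COLOR_RGB2HSV); m=((hsv[...,1]<60)&(hsv[...,2]>70)).astype(np.uint8)
b=np.zeros_like(m); b[155:285,268:420]=m[155:285,268:420]
cnt=max(cv2.findContours(b,cv2.RETR_EXTERNAL,cv2.CHAIN_APPROX_NONE)[0],key=cv2.contourArea)
P=cnt[:,0].astype(float); top=np.array([onz(K,c,Rc,p,0.09)[:2] for p in P])
r=cv2.minAreaRect((top*1000).astype(np.float32)); print(r, cv2.boxPoints(r)); print(cv2.boundingRect(cnt),cv2.approxPolyDP(cnt,4,True)[:,0].tolist())
for p in [(305,190),(387,190),(305,226),(387,226)]: print(p,onz(K,c,Rc,p,0.09),onz(K,c,Rc,p,0.22))
f,K,c,Rc=cam("scene"); i=f[180:330,200:400]; save(cv2.resize(i,(800,600),interpolation=cv2.INTER_CUBIC),"pics/s1.png")
f,K,c,Rc=cam("top"); i=f[157:283,260:428]; save(cv2.resize(i,(800,600),interpolation=cv2.INTER_CUBIC),"pics/t1.png")
E
```

```text
((580.51220703125, -43.3115234375), (299.69366455078125, 241.74330139160156), 88.83794403076172) [[ 456.62646 -190.67621]
 [ 698.32007 -195.57886]
 [ 704.39795  104.05316]
 [ 462.70435  108.95581]]
(277, 166, 134, 108) [[280, 166], [278, 270], [409, 272], [409, 241], [403, 240], [377, 241], [375, 258], [312, 258], [310, 225], [304, 223], [308, 188], [381, 189], [393, 206], [410, 209], [409, 168]]
(305, 190) [0.64711292 0.04536923 0.09      ] [0.62402347 0.04134722 0.22      ]
(387, 190) [ 0.64701459 -0.14179605  0.09      ] [ 0.6239362  -0.12477306  0.22      ]
(305, 226) [0.56441182 0.0451409  0.09      ] [0.55062134 0.04114457 0.22      ]
(387, 226) [ 0.5644495  -0.14106132  0.09      ] [ 0.55065478 -0.12412095  0.22      ]
```

View pics/s1.png

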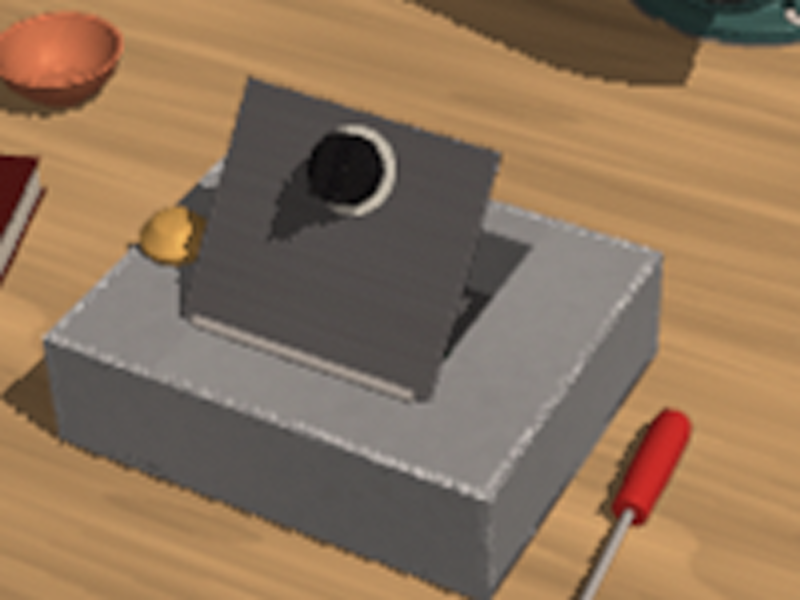

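View pics/t1.png

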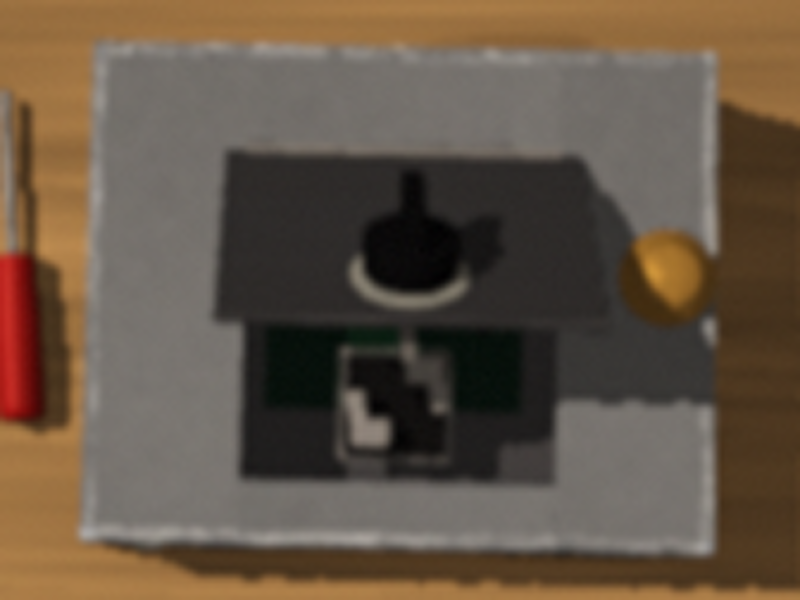

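The case measures 300×242 mm, which matches the given size. Its centre is (0.5805,-0.043) and its yaw about -0.02. That puts the hinge at about (0.6455,-0.0446,0.09), the hatch angle at about 0.93 rad, and the wing, once shut, at about (0.5305,-0.042). I'll use yaw ≈ 3.12 so joint 6 has room for the clockwise turn.

Emit:
step_arm(plan=[[[130, 170, 100, 0.93, 0], [130, 170, 100, 0.93, 0], [130, 170, 100, 0.93, 0], [130, 170, 100, 0.93, 0], [130, 170, 100, 0.93, 0], [130, 170, 100, 0.93, 0], [130, 170, 100, 0.93, 0], [130, 170, 100, 0.93, 0]]])

```text
time: 1.02
tool_pos: [0.3031, -0.3515, 0.3074]
ee_rot: [3.139, 0.002, 1.256]
wrist_force: [0.2, -0.5, -0.9]
width: 0.0444
```

Emit:
step_arm(plan=[[[150, 190, 0, 0.93, 0], [150, 190, 0, 0.93, 0], [150, 190, 0, 0.93, 0], [150, 190, 0, 0.93, 0], [150, 190, 0, 0.93, 0], [150, 190, 0, 0.93, 0], [150, 190, 0, 0.93, 0], [150, 190, 0, 0.93, 0]]])

```text
time: 1.68
tool_pos: [0.4529, -0.1604, 0.3053]
ee_rot: [-3.142, -0.0, 2.188]
wrist_force: [-0.4, 0.0, 0.2]
width: 0.0005
```

Emit:
step_arm(plan=[[[145, 174, 0, 0.94, 0], [145, 174, 0, 0.94, 0], [145, 174, 0, 0.94, 0], [145, 174, 0, 0.94, 0], [145, 174, 0, 0.94, 0], [145, 174, 0, 0.94, 0], [145, 174, 0, 0.94, 0], [145, 174, 0, 0.94, 0]]])

```text
time: 2.35
tool_pos: [0.5976, 0.0131, 0.3044]
ee_rot: [3.141, -0.002, 3.126]
wrist_force: [-0.3, -0.7, -1.1]
width: 0.0008
```

Emit:
step_arm(plan=[[[0, 0, -40, 0, 0], [0, 0, -80, 0, 0], [0, 0, -108, 0, 0], [0, 0, -108, 0, 0]]])

```text
time: 2.68
tool_pos: [0.5927, 0.0119, 0.1888]
ee_rot: [3.141, -0.015, 3.118]
wrist_force: [-0.4, 0.6, -0.2]
width: 0.0004
```

```bash
python3 - <<'E'
from h import *
f,K,c,Rc=cam("scene"); i=f[150:330,180:420]; save(cv2.resize(i,(800,600),interpolation=cv2.INTER_CUBIC),"pics/s2.png")
E
```

```text
(no output)
```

View pics/s2.png

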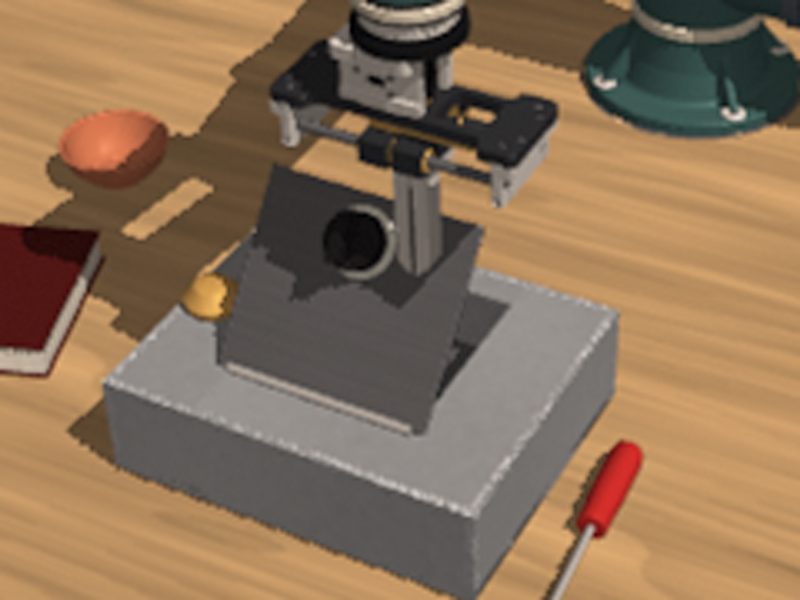

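The closed fingertips are at the hatch's upper face, on the +y side and clear of the wing. Next I push along the arc.

Emit:
step_arm(plan=[[[-8, 0, -7, 0, 0], [-16, 0, -13, 0, 0], [-24, 0, -20, 0, 0], [-31, 0, -27, 0, 0], [-38, 0, -36, 0, 0], [-44, 0, -44, 0, 0], [-49, 0, -53, 0, 0], [-53, 0, -62, 0, 0]]])

```text
time: 3.4
tool_pos: [0.5461, 0.0117, 0.1401]
ee_rot: [3.141, 0.008, 3.118]
wrist_force: [-0.9, 1.1, 2.6]
width: 0.0002
```

Emit:
step_arm(plan=[[[-3, 0, -8, 0, 0], [-5, 0, -16, 0, 0], [-7, 0, -24, 0, 0], [-8, 0, -32, 0, 0], [-8, 0, -36, 0, 0], [-8, 0, -38, 0, 0], [-8, 0, -39, 0, 0], [-8, 0, -39, 0, 0]]])

```text
time: 4.07
tool_pos: [0.5356, 0.0112, 0.0959]
ee_rot: [-3.141, -0.001, 3.118]
wrist_force: [0.5, 0.1, -0.4]
width: 0.0005
```

Emit:
step_arm(plan=[[[0, 0, -1, 0, 0], [0, 0, -2, 0, 0], [0, 0, -3, 0, 0], [0, 0, -3, 0, 0]]])

```text
time: 4.4
tool_pos: [0.536, 0.0111, 0.0952]
ee_rot: [-3.141, 0.001, 3.118]
wrist_force: [-3.3, 0.4, 7.2]
width: 0.0001
```

Emit:
step_arm(plan=[[[0, 0, -1, 0, 0], [0, 0, -1, 0, 0], [0, 0, -2, 0, 0], [0, 0, -2, 0, 0]]])

```text
time: 4.73
tool_pos: [0.536, 0.0111, 0.0951]
ee_rot: [-3.141, 0.002, 3.118]
wrist_force: [-5.4, 0.7, 14.2]
width: 0.0007
```

The hatch is firm at tip height 0.0951, which is the face height expected when shut. Next I lift off and look with the wrist camera.

Emit:
step_arm(plan=[[[0, 0, 30, 0, 0], [0, 0, 70, 0, 0], [0, 0, 110, 0, 100], [-5, -25, 140, 0, 100], [-5, -53, 140, 0, 100], [-5, -53, 140, 0, 100], [-5, -53, 140, 0, 100], [-5, -53, 140, 0, 100]]])

```text
time: 5.4
tool_pos: [0.5305, -0.0413, 0.2304]
ee_rot: [3.141, -0.002, 3.117]
wrist_force: [0.4, -0.2, -0.6]
width: 0.0371
```

Emit:
step_arm(plan=[[[0, 0, 0, 0, 100], [0, 0, 0, 0, 100], [0, 0, 0, 0, 100], [0, 0, 0, 0, 100]]])

```text
time: 5.73
tool_pos: [0.5307, -0.0409, 0.231]
ee_rot: [3.141, -0.001, 3.119]
wrist_force: [0.1, 1.1, 0.3]
width: 0.0636
```

```bash
python3 - <<'E'
from h import *
print(robot.get_obs()["tool_pos"],robot.get_obs()["ee_rot"])
f,K,c,Rc=cam("wrist"); save(f,"pics/w1.png"); print(K.tolist(),c,Rc.tolist())
print(proj(K,c,Rc,[.5305,-.0423,.138]))
E
```

```text
[ 0.53071547 -0.04087548  0.23100596] [ 3.14130523e+00 -9.13011770e-04  3.11871672e+00]
[[338.1000291706726, 0.0, 317.91570189615425], [0.0, 338.1000291706726, 246.20981400223286], [0.0, 0.0, 1.0]] [ 0.46108979 -0.0395765   0.41062388] [[0.02190352854139717, 0.9709876468299786, 0.23812439005909267], [0.9997600753898751, -0.02123394441546301, -0.0053769192842650065], [-0.00016460214054242868, 0.23818503166265448, -0.9712197813049285]]
[316.5244122 249.2376649]
```

View pics/w1.png

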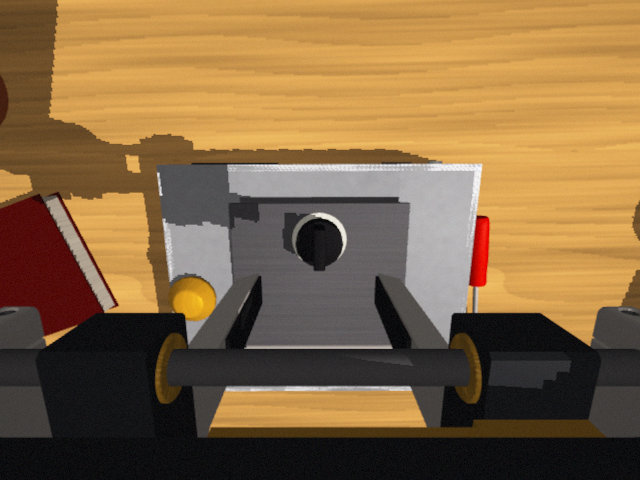

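The hatch is flat and shut. The stud's pale collar is centred near (320,240) with the wing at col 319, rows 222–270, as predicted.

```bash
python3 - <<'E'
from h import *
f,K,c,Rc=cam("wrist"); g=cv2.cvtColor(f,cv2.COLOR_RGB2GRAY)
d=np.zeros_like(g); d[205:275,285:355]=((g[205:275,285:355]>170))*1
ys,xs=np.nonzero(d); e=cv2.minEnclosingCircle(np.c_[xs,ys].astype(np.float32)); print("ring",e,len(xs))
print("ring centre",onz(K,c,Rc,e[0],.11))
d=np.zeros_like(g); d[215:278,300:340]=(g[215:278,300:340]<12)
ys,xs=np.nonzero(d);print("wing cols by row",[(y,xs[ys==y].min(),xs[ys==y].max()) for y in range(216,276,4) if (ys==y).any()])
print([onz(K,c,Rc,(319,v),.138) for v in (222,270)])
E
```

```text
ring ((319.3374938964844, 239.24374389648438), 26.99821662902832) 261
ring centre [ 0.52842521 -0.03991485  0.11      ]
wing cols by row [(220, np.int64(312), np.int64(327)), (224, np.int64(305), np.int64(333)), (228, np.int64(302), np.int64(323)), (232, np.int64(301), np.int64(310)), (236, np.int64(300), np.int64(310)), (240, np.int64(301), np.int64(313)), (244, np.int64(301), np.int64(313)), (248, np.int64(300), np.int64(309)), (252, np.int64(301), np.int64(314)), (256, np.int64(301), np.int64(313)), (260, np.int64(305), np.int64(313))]
[array([ 0.50773073, -0.03986354,  0.138     ]), array([ 0.54878184, -0.04073707,  0.138     ])]
```

Emit:
step_arm(plan=[[[-1, 0.5, 0, 0, 35], [-1, 0.5, -30, 0, 35], [-1, 0.5, -60, 0, 35], [-1, 0.5, -85, 0, 35], [-1, 0.5, -105, 0, 35], [-1, 0.5, -111, 0, 35], [-1, 0.5, -111, 0, 35], [-1, 0.5, -111, 0, 35]]])

```text
time: 6.5
tool_pos: [0.5303, -0.041, 0.1214]
ee_rot: [-3.142, 0.001, 3.118]
wrist_force: [0.3, 0.6, 0.9]
width: 0.0326
```

Emit:
step_arm(plan=[[[0, 0, 0, 0, 0], [0, 0, 0, 0, 0], [0, 0, 0, 0, 0], [0, 0, 0, 0, 0], [0, 0, 0, 0, 0], [0, 0, 0, 0, 0], [0, 0, 0, 0, 0], [0, 0, 0, 0, 0]]])

```text
time: 7.17
tool_pos: [0.5306, -0.0402, 0.1212]
ee_rot: [3.14, 0.002, 3.118]
wrist_force: [1.4, 4.0, 4.2]
width: 0.0096
```

Emit:
step_arm(plan=[[[0, 1, -1, 0, 0], [0, 1, -2, 0, 0], [0, 1, -3, 0, 0], [0, 1, -4, 0, 0], [0, 1, -5, 0, 0], [0, 1, -6, 0, 0], [0, 1, -6, 0, 0], [0, 1, -6, 0, 0]]])

```text
time: 7.83
tool_pos: [0.5306, -0.0401, 0.1153]
ee_rot: [-3.141, 0.002, 3.118]
wrist_force: [1.2, 3.4, 6.3]
width: 0.0093
```

Emit:
step_arm(plan=[[[0, 0, -1, 0, 0], [0, 0, -2, 0, 0], [0, 0, -2, 0, 0], [0, 0, -2, 0, 0]]])

```text
time: 8.17
tool_pos: [0.5306, -0.0401, 0.115]
ee_rot: [-3.141, 0.003, 3.118]
wrist_force: [-0.9, 3.5, 12.1]
width: 0.0097
```

Force jumped from 6 to 12 N with almost no movement at a depth of about 6 mm, so this is the floor. I'll go on to about 17 N.

Emit:
step_arm(plan=[[[0, 0, -0.5, 0, 0], [0, 0, -1, 0, 0], [0, 0, -1, 0, 0], [0, 0, -1, 0, 0]]])

```text
time: 8.5
tool_pos: [0.5307, -0.0401, 0.1148]
ee_rot: [-3.141, 0.003, 3.118]
wrist_force: [-2.7, 3.1, 15.3]
width: 0.0095
```

Emit:
step_arm(plan=[[[0, 0, -0.4, 0, 0], [0, 0, -0.4, 0, 0], [0, 0, -0.4, 0, 0]]])

```text
time: 8.75
tool_pos: [0.5307, -0.0401, 0.1147]
ee_rot: [-3.141, 0.004, 3.118]
wrist_force: [-2.6, 2.9, 16.7]
width: 0.0096
```

Emit:
step_arm(plan=[[[0, 0, 0, -0.06, 0], [0, 0, 0, -0.12, 0], [0, 0, 0, -0.12, 0]]])

```text
time: 9.0
tool_pos: [0.5307, -0.0399, 0.1147]
ee_rot: [3.141, 0.004, 2.996]
wrist_force: [-3.2, 3.9, 16.4]
width: 0.0099
```

```bash
python3 -c "
from h import *
o=robot.get_obs();print(o['wrist_force'],o['wrist_torque'],o['ee_rot'],o['tool_pos'],o['width'])"
```

```text
[-3.15294344  3.87619371 16.4028638 ] [0.78536208 0.40769566 0.00860469] [3.14125801 0.0035336  2.99593105] [ 0.53069413 -0.03994848  0.11470679] 0.009929501397422717
```

Emit:
step_arm(plan=[[[0, 0, 0, -0.08, 0], [0, 0, 0, -0.16, 0], [0, 0, 0, -0.24, 0], [0, 0, 0, -0.32, 0], [0, 0, 0, -0.32, 0]]])

```text
time: 9.42
tool_pos: [0.5308, -0.0395, 0.1147]
ee_rot: [3.139, 0.003, 2.676]
wrist_force: [-1.9, 5.4, 16.2]
width: 0.0096
```

```bash
python3 -c "
from h import *
o=robot.get_obs();print(o['wrist_force'],o['wrist_torque'],o['ee_rot'],o['tool_pos'],o['width'])"
```

```text
[-1.91429486  5.3544694  16.21497265] [0.98570071 0.33290597 0.09679949] [3.13923973 0.00319692 2.67552735] [ 0.53083643 -0.03950042  0.11471674] 0.009575263086614508
```

Emit:
step_arm(plan=[[[0, 1, 0, -0.08, 0], [0, 1, 0, -0.16, 0], [0, 1, 0, -0.24, 0], [0, 1, 0, -0.32, 0], [0, 1, 0, -0.4, 0], [0, 1, 0, -0.48, 0], [0, 1, 0, -0.48, 0]]])

```text
time: 10.0
tool_pos: [0.5313, -0.0388, 0.1148]
ee_rot: [3.138, 0.003, 2.195]
wrist_force: [-0.8, 4.2, 15.9]
width: 0.0094
```

```bash
python3 -c "
from h import *
o=robot.get_obs();print(o['wrist_force'],o['wrist_torque'],o['ee_rot'],o['tool_pos'],o['width'])"
```

```text
[-0.79945148  4.17222691 15.8852705 ] [0.80940233 0.1639337  0.06237877] [3.13754060e+00 2.96546467e-03 2.19531540e+00] [ 0.53127655 -0.03881766  0.11477355] 0.009392951402211202
```

Emit:
step_arm(plan=[[[0, 1, 0, -0.08, 0], [0, 1, 0, -0.16, 0], [0, 1, 0, -0.24, 0], [0, 1, 0, -0.32, 0], [0, 1, 0, -0.4, 0], [0, 1, 0, -0.46, 0], [0, 1, 0, -0.5, 0], [0, 1, 0, -0.5, 0]]])

```text
time: 10.67
tool_pos: [0.532, -0.0384, 0.1149]
ee_rot: [3.135, 0.002, 1.696]
wrist_force: [-0.0, 3.1, 13.9]
width: 0.0097
```

```bash
python3 -c "
from h import *
o=robot.get_obs();print(o['wrist_force'],o['wrist_torque'],o['ee_rot'],o['tool_pos'],o['width'])"
```

```text
[-0.03345399  3.13654432 13.85425897] [ 0.48002982 -0.10272194  0.08843412] [3.13514287e+00 2.14066729e-03 1.69642893e+00] [ 0.53198445 -0.0384419   0.11485639] 0.009734790468449897
```

Emit:
step_arm(plan=[[[0, 0, -0.5, -0.03, 0], [0, 0, -0.5, -0.06, 0], [0, 0, -0.5, -0.06, 0]]])

```text
time: 10.92
tool_pos: [0.5321, -0.0384, 0.1148]
ee_rot: [3.135, 0.002, 1.637]
wrist_force: [-0.1, 2.8, 16.6]
width: 0.0097
```

```bash
python3 -c "
from h import *
o=robot.get_obs();print(o['wrist_force'],o['wrist_torque'],o['ee_rot'],o['tool_pos'],o['width'])"
```

```text
[-0.11178554  2.82115216 16.64471055] [0.55819164 0.02023857 0.08821076] [3.13464309e+00 1.78984971e-03 1.63688984e+00] [ 0.53208196 -0.03844214  0.11476146] 0.009672795008124964
```

Turned 1.48 rad at a torque below 0.1 N m. Next I ease off while still holding, to feel the notch catch.

Emit:
step_arm(plan=[[[0, 0, 1, 0, 0], [0, 0, 2, 0, 0], [0, 0, 3, 0, 0], [0, 0, 4, 0, 0], [0, 0, 5, 0, 0], [0, 0, 6, 0, 0], [0, 0, 7, 0, 0], [0, 0, 7, 0, 0]]])

```text
time: 11.58
tool_pos: [0.5319, -0.0384, 0.1186]
ee_rot: [3.136, 0.001, 1.638]
wrist_force: [5.7, 2.9, 5.1]
width: 0.01
```

Emit:
step_arm(plan=[[[0, 0, 1, 0, 0], [0, 0, 2, 0, 0], [0, 0, 2, 0, 0]]])

```text
time: 11.83
tool_pos: [0.5318, -0.0384, 0.1188]
ee_rot: [3.137, 0.001, 1.638]
wrist_force: [7.2, 1.5, -1.0]
width: 0.0098
```

It catches: it rose about 4 mm, then stopped while the spring load transferred to the notch. Next I release it and retreat.

Emit:
step_arm(plan=[[[0, 0, 0, 0, 40], [0, 0, 0, 0, 40], [0, 0, 0, 0, 40], [0, 0, 0, 0, 40], [0, 0, 0, 0, 40], [0, 0, 0, 0, 40], [0, 0, 2, 0, 40], [0, 0, 4, 0, 40]]])

```text
time: 12.5
tool_pos: [0.5296, -0.038, 0.1236]
ee_rot: [-3.141, 0.0, 1.638]
wrist_force: [1.2, 0.0, -0.3]
width: 0.0375
```

Emit:
step_arm(plan=[[[0, 0, 20, 0, 40], [0, 0, 50, 0, 40], [0, 0, 90, 0, 40], [0, 0, 120, 0, 40], [0, 0, 130, 0, 40], [0, 0, 130, 0, 40]]])

```text
time: 13.0
tool_pos: [0.5315, -0.0383, 0.2578]
ee_rot: [3.134, 0.002, 1.638]
wrist_force: [1.0, 0.6, 0.2]
width: 0.0376
```

```bash
python3 - <<'E'
from h import *
f,K,c,Rc=cam("wrist"); save(f,"pics/w2.png"); o=robot.get_obs();print(o["tool_pos"],o["ee_rot"],o["wrist_force"])
E
```

```text
[ 0.53040029 -0.0380804   0.25467981] [3.13880237e+00 7.61395494e-04 1.63782332e+00] [-0.16394466  0.29948506 -0.25432502]
```

View pics/w2.png

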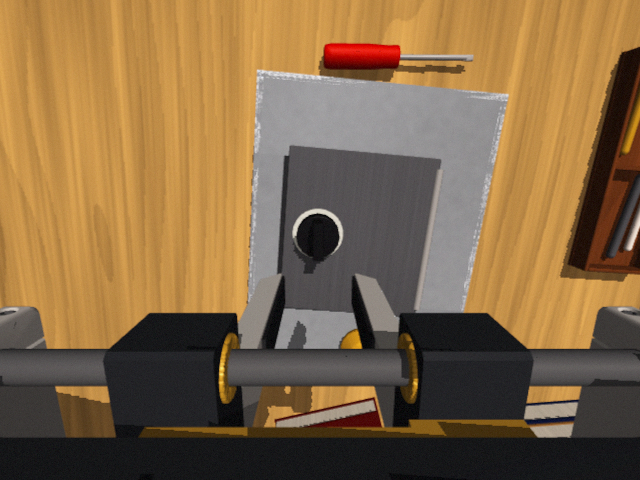

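The hatch is flat and shut. The wing at (318,240) has stayed turned across the hatch, and the paperweight and screwdriver are still in place.

```bash
python3 -c "
from h import *
o=robot.get_obs();print(o['time'],o['wrist_force'],abs(o['qvel']).max());print(robot.close_job())"
```

```text
13.05 [-0.16394466  0.29948506 -0.25432502] 0.07636732835225196
the job is handed in; nothing more can be done
None
```

I shut the hatch, then pushed the stud in and turned it clockwise until it locked. I handed the job in at 13 s of the 62 s allowed; no verdict is given.

- **Hatch:** it stopped firmly with the fingertips at 0.095 m, the height expected when shut. It was still flat in the last wrist picture.
- **Stud:** it bottomed about 6 mm in, where the force jumped from 6 to 12 N. I turned it about 1.48 rad at 14–17 N of push, with torque readings below 0.1 N m.
- **Lock:** when I eased off, the stud rose about 4 mm and caught. The expected spring-back was about 3.5 mm, so it should still be about 2 mm deep. I judged this by feel only.
- **Afterwards:** the last picture shows the wing still turned and the gripper clear, with near-zero wrist force. The paperweight and screwdriver looked undisturbed. I did not re-measure the other things, but the arm felt nothing along its path.

While gripped there was a small sideways force, up to about 7 N, because the grip was slightly off centre. It disappeared on release.

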